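Ready the counter scale for weighing areca nut

TASK

Get the counter scale ready for weighing areca nut into the bowl that stands on its pan: switch the scale on by pressing the raised end of its power rocker fully home, then press and release the tall tare key, then press and release the third price-memory key (the round keys, counted from the pan side down). Press no other key, keep off the pan and its bowl so that the tare is true, and leave the things around the scale where they stand.

Things in the scene. Friction and masses are not known exactly. Their poses are not given: they have to be found in the camera images.
- scale: Cream counter scale, 340 mm wide, 370 mm deep, fixed to the counter. Origin on the counter under the middle of its sloping key panel; x points from the panel to the pan (away from the robot at yaw 0), y to the left of somebody facing the panel, z up. Behind the panel: the housing, 84 mm high, with the pan on it. Position varies by 80 by 200 mm, yaw by 0.3 rad either way.
- panel: Sloping key panel, 130 (x) by 340 mm (y). Origin: centre of its surface, 58.5 mm above the counter; z: outward normal, leaning 0.21 rad to the operator; x up the slope, y left. All keys (grey) stand 7 mm proud, go in 4 mm along the normal (1 N to start, 5 N at the stop) and spring back. From the left: display, 3 columns of square digit keys, function column, round memory keys, power rocker.
- rocker_pivot (a point): Rocker's pivot, on the panel at x -20, y -146 mm, 3.5 mm above it; panel's axes; turns about y. Rocker: dark grey, 30 mm up the slope by 23 mm wide, in a black bezel 1.5 mm high, 40 by 30 mm. Its halves form a shallow V: off, the operator's half lies flat and the pan-side half sticks up 0.4 rad (end 6 mm above the pivot). On: the pan-side half pressed down flat at the pivot's height.
- rocker_on_end (a point): Point on top of the rocker's raised (pan-side) half, 12 mm from the pivot: the place to press to switch on. Off, it lies 11 mm up the slope from the pivot and 4.7 mm above it along the panel's normal; on, 12 mm up the slope at the pivot's height. Turns with the rocker.
- rocker (a joint): Angle of the power rocker: 0 off, 0.4 rad fully on. It turns stiffly (about 4 N pressed 12 mm from the pivot) and stays where it is left, so press it right home.
- tare_top (a point): Centre of the top of the tare key, the only tall key: 46 mm up the slope by 18 mm wide, in the middle of the function column (on the panel at x 0, y -62 mm, 7 mm above it when up). Axes as the panel's; moves with the key.
- tare (a joint): How far the tare key is pressed, 0 to 0.004 m; springs back.
- mem3_top (a point): Centre of the top of the third round memory key from the pan side, 18 mm across (on the panel at x -15, y -98 mm, 7 mm above it when up). The four round keys stand at x 45, 15, -15, -45 mm in one column. Axes as the panel's; moves with the key.
- mem3 (a joint): How far the third memory key is pressed, 0 to 0.004 m; springs back.
- mem1 (a joint): How far the first round memory key (nearest the pan) is pressed, 0 to 0.004 m. Not to be pressed.
- mem2 (a joint): The same for the second round memory key. Not to be pressed.
- mem4 (a joint): The same for the fourth round memory key (nearest the operator). Not to be pressed.
- zero (a joint): The same for the small square key, 16 by 18 mm, next to the tare key on its pan side (panel x 45, y -62 mm). Not to be pressed.
- clear (a joint): The same for the small square key, 16 by 18 mm, next to the tare key on the operator's side (panel x -45, y -62 mm). Not to be pressed.
- digit_keys: Block of twelve square digit keys, 16 by 18 mm each, in three columns (panel y 38, 6, -26 mm) and four rows (panel x 45, 15, -15, -45 mm) left of the function column. Origin and axes as the panel's. Not to be pressed.
- pan: The steel weighing pan, 230 mm (x) by 330 mm (y), on the housing behind the panel; its top is 100 mm above the counter, its front edge 75 mm behind the scale's origin. Origin 12 mm below the middle of its top. Not to be touched.
- tare_bowl: Empty steel bowl, 150 mm across the rim, 45 mm high, standing loose about the middle of the pan. Origin at the centre of its underside. Not to be touched.
- nut_bowl: Loose aluminium bowl of areca nut, 170 mm across, 50 mm high, on the counter at one side of the scale. Origin at the centre of its underside. Leave alone.
- lime_jar: Loose clear jar with a white cap, 60 mm across, 75 mm high, on the counter on the other side. Origin at the centre of its underside. Leave alone.
- scoop: Loose steel scoop with a wooden handle, 155 mm long, 55 mm wide, 35 mm high, on the counter between the robot and the left half of the scale. Origin on its underside, 10 mm behind the middle of the blade. Leave alone.

How it is judged:
By the outcome, as a careful person would: the job done as asked, in the order asked, and still so for the second after the job is handed in, with the robot touching nothing.
It also fails if it takes over 38 s, if anything falls off the work surface, if the arm or the gripper's body presses on something with over 40 N, if the wrist force passes 120 N, or if a joint passes its speed limit or range.

ROBOT

A 6-joint arm with a two-finger parallel gripper is mounted at the origin on the work surface. World frame = base frame: x ahead of the robot, y to its left, z up, the work surface at z = 0. Lengths are in m, angles in rad, forces in N, time in s.
With the tool pointing down it reaches from about 0.25 to 0.775 m from the base axis. Payload 4 kg.
Tool frame: the origin (TCP) lies midway between the tips of the shut fingers; the grasp point (between the pads) lies 19 mm behind it; z points along the fingers, x is the direction in which the jaws open and shut, and the axes are right-handed (so a half turn about z gives the same grasp; the last joint's range is limited). The gripper opens to 94 mm and grips with 3 to 60 N. Pads are 16 mm wide; open, the fingers measure 119 mm over their backs; the gripper's body (75 mm by 177 mm) begins 78 mm behind the grasp point.
Start: joints at [-1.238, 0.087, 1.371, -0, 1.684, -0.103], TCP at [0.232, -0.499, 0.181] pointing down, gripper open.
Joint ranges: [-3.1, 3.1], [-0.76, 2.03], [0.27, 2.55], [-1.08, 4.22], [0.17, 2.65], [-2.57, 2.57]. Speed limits (rad/s): [2.79, 2.79, 3.14, 3.14, 3.14, 3.14].

INTERFACE

Orientations are given as [roll, pitch, yaw] about the fixed x, y, z axes, in that order (R = Rz(yaw) Ry(pitch) Rx(roll)).
In Python, from bench import robot gives the robot as it stands.
- The arm moves only by the shell command python3 -m handwheel 'ROWS'. ROWS is a JSON object of lists of equal length, an entry for each row: "delta_pos": the shift along the tool's x, y, z in mm, a list of three; "rotation": the turn, a rotation vector about the tool's x, y, z in rad, a list of three; "claw": the closure, from -1 (fully open) to 1 (shut). In form: {"delta_pos": [[tx, ty, tz], ...], "rotation": [[wx, wy, wz], ...], "claw": [claw, ...]}. A call has exactly 8 rows; each row shifts and turns the commanded pose from where the row before left it, along the tool's axes as they then stand; what a row does not reach is not made up. A row lasts 1/8 s, in which the tool goes at most 62.5 mm and 10.7 degrees, less where a joint would pass 70% of its speed; a pose out of reach is approached as far as the arm can. A call with a gripper value outside its range is refused whole. The fingers move at their own pace and stop on an object; the grip force is fixed at half the most. Time passes only in rows, so rows that do not move let the fingers close, or fill a call up. It gives the time, the measured TCP pose, the force and the opening at its end, in the units of the state.
- robot.get_obs(): the state, without advancing time (a new reading comes with each control period).
- robot.snapshot(name): name is "scene" or "top" or "wrist"; returns a dict with "color" (420x560x3 uint8, red, green, blue), "intrinsics" (3x3 intrinsics, pixels), "eye" and "rotation" of the camera in the world. Camera axes: x right, y down, z forward; pixel columns grow to the right and rows downward; lengths in m; the calibration is good to about 2 mm. The wrist camera is an equidistant fisheye: a pixel r from the principal point sees the ray r / f radians off the axis. A picture is of the moment at which its call begins. There is no depth.
- robot.close_job(): hands the job in, once; it reports no verdict.
The state is a dict: "time": time; "joint_positions": joint angles; "qvel": joint speeds; "joint_torque": joint torques, N m; "tool_pos": TCP position; "ee_rot": TCP orientation; "wrist_force": force on the tool from outside, world axes, zero at the start; "wrist_torque": the same for the moment, N m; "width": finger opening in m.
Only numpy, scipy, OpenCV 4.12 (cv2) and the standard library are available. Lean on these libraries where they do the work, as an engineer would, in place of code of your own. Each camera call takes 0.05 s, during which the arm holds its last target.

## Working session

There is one attempt and no reset: what is moved stays moved. The work goes in short steps, Python scripts to look and compute and a shell command to move; the robot and the scene stay as the last step left them, time stands still between calls to the robot, and variables do not carry over. Pictures are saved under pics/ and viewed, and the job is handed in when it is done.

```bash
ls; mkdir -p pics
python3 - <<'E'
from bench import robot
import cv2
o=robot.get_obs(); print(o)
for n in ("scene","top","wrist"):
    s=robot.snapshot(n); cv2.imwrite(f"pics/{n}0.png",s["color"][:,:,::-1]); print(n,s["intrinsics"],s["eye"],s["rotation"])
E
```

```text
pics
{'time': 0.0, 'joint_positions': array([-1.23810225e+00,  8.79054458e-02,  1.37222281e+00, -2.70235209e-05,
        1.68358074e+00, -1.03107966e-01]), 'qvel': array([-0.0023386 ,  0.00024546, -0.00181768, -0.00150253, -0.00042754,
       -0.0002045 ]), 'joint_torque': array([-2.53974504e-04, -3.40187895e+01, -3.02429903e+01,  7.19114835e-02,
        3.30451818e-02, -1.67398503e-04]), 'tool_pos': array([ 0.23196504, -0.4980411 ,  0.17994726]), 'ee_rot': array([-3.14140154e+00,  2.10786912e-03, -1.13499710e+00]), 'wrist_force': array([0.23075514, 0.01694099, 0.77796582]), 'wrist_torque': array([ 0.02645953, -0.04103035, -0.02189287]), 'width': 0.09394366297939055}
scene [[391.27314457   0.         279.57927329]
 [  0.         391.27314457 213.67058386]
 [  0.           0.           1.        ]] [ 1.04040264 -0.31678395  0.73160978] [-2.41904993 -0.00302117  0.87702917]
top [[415.28044761   0.         278.69929496]
 [  0.         415.28044761 211.43052987]
 [  0.           0.           1.        ]] [0.43636785 0.03710505 0.97131704] [-2.93646425e+00 -2.32312605e-03 -1.53506566e+00]
wrist [[325.1922621    0.         276.76104111]
 [  0.         325.1922621  212.0164829 ]
 [  0.           0.           1.        ]] [ 0.29147196 -0.47021785  0.3846312 ] [ 2.90925509e+00  2.18159041e-03 -1.13555659e+00]
```

View pics/top0.png

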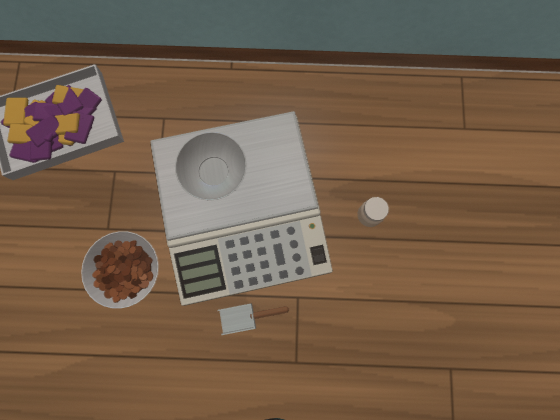

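View pics/scene0.png

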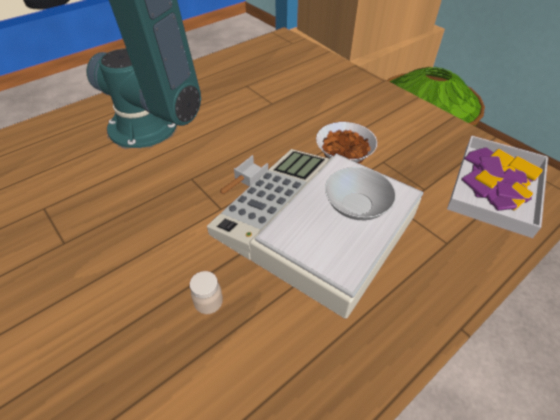

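View pics/wrist0.png

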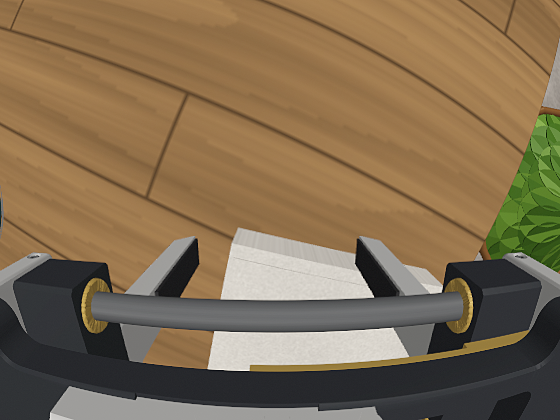

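The top view shows the scale yawed slightly left, with the panel at about (250,260), the rocker at about (318,256) and the tare key at about (279,254). I'll enlarge both fixed-camera views.

Run:
```python
import cv2
a=cv2.imread("pics/top0.png"); c=a[205:310,160:340]; cv2.imwrite("pics/topc.png",cv2.resize(c,None,fx=4.4,fy=4.4,interpolation=cv2.INTER_CUBIC))
a=cv2.imread("pics/scene0.png"); c=a[140:265,200:340]; cv2.imwrite("pics/scenec.png",cv2.resize(c,None,fx=4.8,fy=4.8,interpolation=cv2.INTER_CUBIC))
```

```text
(no output)
```

View pics/topc.png

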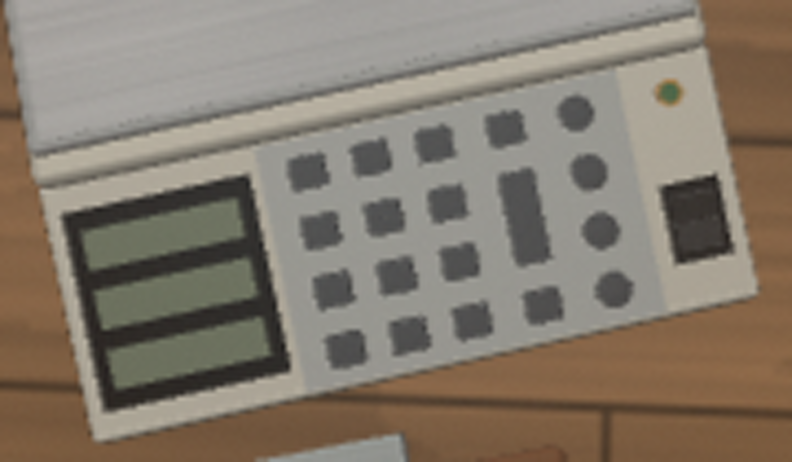

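View pics/scenec.png

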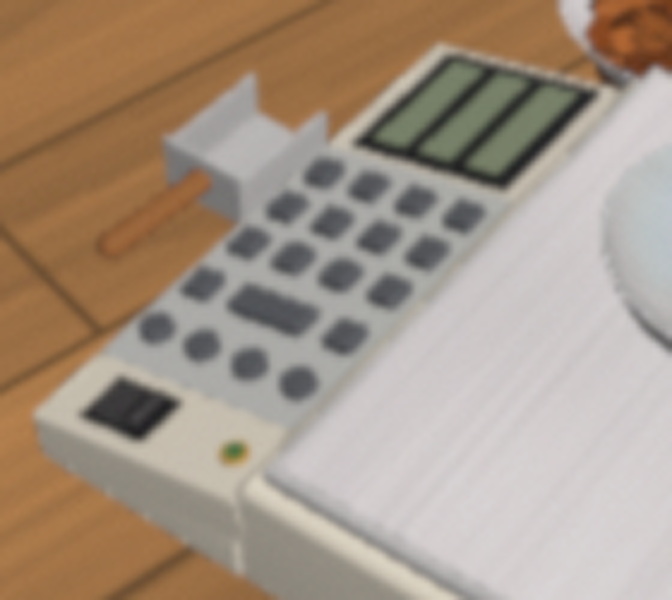

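```bash
cat > h.py <<'E'
import numpy as np
from scipy.spatial.transform import Rotation as R
K={"top":(415.28044761,278.69929496,211.43052987,[0.43636785,0.03710505,0.97131704],[-2.93646425e+00,-2.32312605e-03,-1.53506566e+00]),
"scene":(391.27314457,279.57927329,213.67058386,[1.04040264,-0.31678395,0.73160978],[-2.41904993,-0.00302117,0.87702917])}
def proj(n,P):
    f,cx,cy,e,r=K[n]; p=(P-np.array(e))@R.from_euler('xyz',r).as_matrix()
    return np.c_[f*p[:,0]/p[:,2]+cx,f*p[:,1]/p[:,2]+cy]
def panel(q,pp):
    "panel coords (m)-> world; q=x,y,yaw"
    Rp=R.from_euler('z',q[2])*R.from_euler('y',-0.21)
    return Rp.apply(pp)+np.array([q[0],q[1],0.0585])
E
cat > fit.py <<'E'
from h import *
from scipy.optimize import least_squares
T=[(45,38,308,172),(45,6,371,158),(45,-26,434,144),(45,-62,506,129),(45,-98,576,113),(15,38,321,230),(15,6,384,217),(15,-26,448,204),(15,-98,588,172),(-15,38,333,290),(-15,6,397,276),(-15,-26,460,262),(-15,-98,601,231),(-45,38,347,350),(-45,6,410,335),(-45,-26,473,321),(-45,-62,543,305),(-45,-98,614,290),(0,-62,525,217)]
S=[(45,-98,298,382),(15,-98,249,363),(-15,-98,201,345),(-45,-98,156,327),(0,-62,273,309),(45,-62,345,336),(-45,-62,204,283),(45,-26,389,291),(45,6,428,252),(45,38,463,215),(-45,-26,248,242),(-45,6,287,207),(-45,38,325,172)]
T=np.array(T,float);S=np.array(S,float)
tu=(T[:,2:]+.5)/4.4-.5+[160,205]; su=(S[:,2:]+.5)/4.8-.5+[200,140]
def pp(A): return np.c_[A[:,:2]/1e3,np.full(len(A),.0055)]
ft=lambda q:(proj("top",panel(q,pp(T)))-tu).ravel()
fs=lambda q:(proj("scene",panel(q,pp(S)))-su).ravel()
for f in (ft,fs,lambda q:np.r_[ft(q),fs(q)]):
    r=least_squares(f,[.35,.0,.15]);print(r.x,np.sqrt(np.mean(r.fun**2)))
q=r.x
for n,p in dict(rocker_on=(-9,-146,8.2),on_home=(-8,-146,3.5),tare=(0,-62,7),mem3=(-15,-98,7)).items(): print(n,panel(q,np.array([p])/1e3)[0])
E
python3 fit.py
```

```text
[0.51589113 0.09836162 0.25319534] 0.098421281291221
[0.51711816 0.0990693  0.25118604] 0.09986835901194455
[0.51623788 0.09865323 0.25391733] 0.22122751945702496
rocker_on [ 0.54273813 -0.0453059   0.06464371]
on_home [ 0.54463315 -0.04481411  0.06025543]
tare [0.5303997  0.03827466 0.06534622]
mem3 [ 5.25242749e-01 -2.56217742e-04  6.22193179e-02]
```

```bash
cat > st.py <<'E'
from h import *
from bench import robot
q=[0.5162,0.0987,0.2535]
Rp=R.from_euler('z',q[2])*R.from_euler('y',-0.21)
M=Rp.as_matrix(); Rt=R.from_matrix(np.c_[-M[:,1],-M[:,0],-M[:,2]])
def st():
    o=robot.get_obs()
    Rc=R.from_euler('xyz',o["ee_rot"])
    print("t",round(o["time"],2),"tcp in panel mm",(Rp.inv().apply(o["tool_pos"]-[q[0],q[1],.0585])*1e3).round(1),"F panel",Rp.inv().apply(o["wrist_force"]).round(2),"width",round(o["width"],4))
    print("world",o["tool_pos"].round(4),"rotvec to go (tool)",(Rc.inv()*Rt).as_rotvec().round(4))
if __name__=="__main__": st()
E
python3 st.py
```

```text
t 0.15 tcp in panel mm [-390.1 -506.5  207.6] F panel [-0.4   0.3   0.62] width 0.0942
world [ 0.232  -0.4982  0.1802] rotvec to go (tool) [0.2094 0.0208 0.1814]
```

```bash
python3 -m handwheel '{"delta_pos": [[0,0,0],[0,0,0],[-30,-32,0],[-30,-32,0],[-30,-32,0],[-30,-32,0],[-30,-32,0],[-30,-32,0]], "rotation": [[0.1047,0.0104,0.0907],[0.1047,0.0104,0.0907],[0,0,0],[0,0,0],[0,0,0],[0,0,0],[0,0,0],[0,0,0]], "claw": [1,1,1,1,1,1,1,1]}'; python3 st.py
```

```text
time: 1.15
tool_pos: [0.3692, -0.2758, 0.2208]
ee_rot: [-2.932, -0.001, -1.318]
wrist_force: [0.2, 0.0, -0.6]
width: 0.0177
t 1.15 tcp in panel mm [-197.3 -325.7  207.9] F panel [ 0.06 -0.01 -0.62] width 0.0177
world [ 0.3692 -0.2758  0.2208] rotvec to go (tool) [-0.0001 -0.0015 -0.    ]
```

```bash
python3 -m handwheel '{"delta_pos": [[-30,-31.5,10],[-30,-31.5,10],[-30,-31.5,10],[-30,-31.5,10],[-30,-31.5,10],[-30,-31.5,10],[0,0,35],[0,0,30]], "rotation": [[0,0,0],[0,0,0],[0,0,0],[0,0,0],[0,0,0],[0,0,0],[0,0,0],[0,0,0]], "claw": [1,1,1,1,1,1,1,1]}'; python3 st.py
python3 - <<'E'
from bench import robot
import cv2
for n in ("wrist","top","scene"):
    a=robot.snapshot(n)["color"][:,:,::-1]
    if n=="top": a=a[180:320,200:360]
    if n=="scene": a=a[120:260,190:340]
    cv2.imwrite(f"pics/{n}1.png",cv2.resize(a,None,fx=1 if n=="wrist" else 4,fy=1 if n=="wrist" else 4,interpolation=cv2.INTER_CUBIC))
E
```

```text
time: 2.15
tool_pos: [0.5279, -0.0492, 0.1364]
ee_rot: [-2.932, -0.002, -1.315]
wrist_force: [0.5, 0.8, -1.3]
width: 0.0003
t 2.15 tcp in panel mm [  -9.  -146.1   81.5] F panel [ 0.36  0.68 -1.43] width 0.0003
world [ 0.5279 -0.0492  0.1364] rotvec to go (tool) [ 0.0005 -0.0011  0.0021]
```

View pics/wrist1.png

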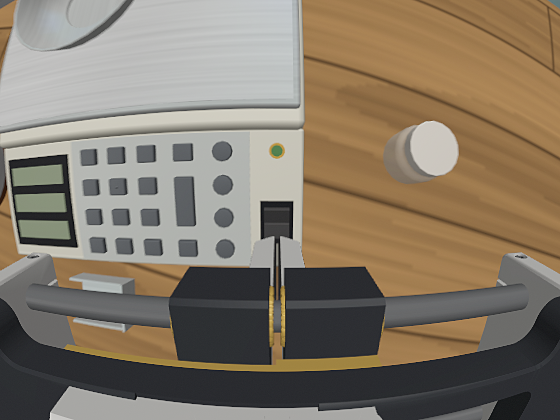

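View pics/scene1.png

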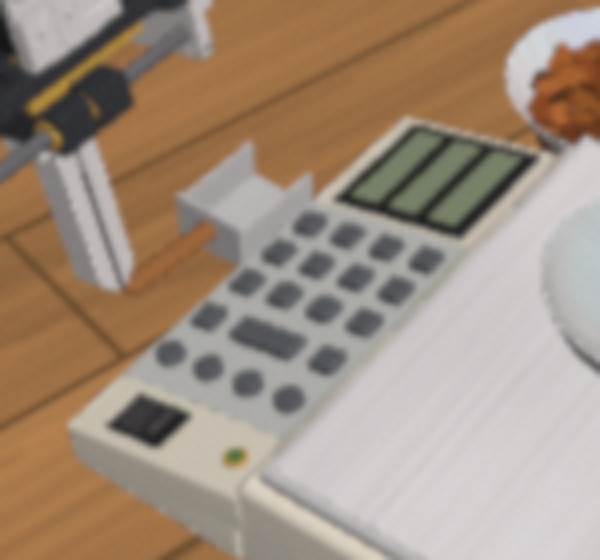

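View pics/top1.png

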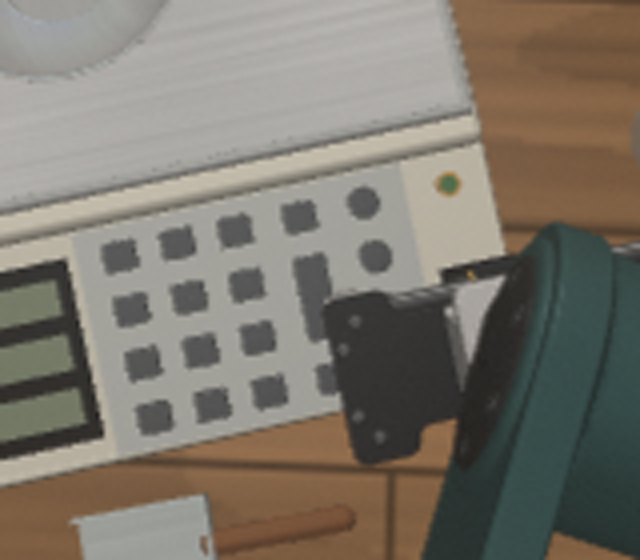

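The wrist view shows the shut fingers, about (278,240), coming over the rocker at (277,222). The keys run in columns at u≈223, 185 and so on. I'll check the pose with this view as well.

```bash
cat > wf.py <<'E'
from h import *
from bench import robot
from scipy.optimize import least_squares
import cv2
s=robot.snapshot("wrist");e=s["eye"];r=R.from_euler('xyz',s["rotation"]) if np.shape(s["rotation"])==(3,) else R.from_matrix(s["rotation"])
k=s["intrinsics"]
W=np.array([(45,-98,222,151),(15,-98,222.5,184.5),(-15,-98,224,217),(-45,-98,225,248.5),(45,-62,182.5,152),(-45,-62,187.5,248),(0,-62,185,201),(45,38,89,157),(45,6,117,155),(45,-26,146,153),(-45,38,97,246.5),(-45,6,124,247),(-45,-26,152,247.5)],float)
def pj(P):
    p=r.inv().apply(P-e);rho=np.hypot(p[:,0],p[:,1]);th=np.arctan2(rho,p[:,2])
    return np.c_[k[0,0]*th*p[:,0]/rho+k[0,2],k[1,1]*th*p[:,1]/rho+k[1,2]]
f=lambda q:(pj(panel(q,np.c_[W[:,:2]/1e3,np.full(len(W),.006)]))-W[:,2:]).ravel()
R_=least_squares(f,[.516,.0987,.2535]);print(R_.x,np.sqrt(np.mean(R_.fun**2)))
o=robot.get_obs();print("tip px",pj(np.array([o["tool_pos"]])))
cv2.imwrite("pics/wc.png",cv2.resize(s["color"][130:280,200:330,::-1],None,fx=4,fy=4,interpolation=cv2.INTER_CUBIC))
E
python3 wf.py
```

```text
[0.51496204 0.09760123 0.2511091 ] 0.7456139898331889
tip px [[278.73077528 236.47723454]]
```

View pics/wc.png

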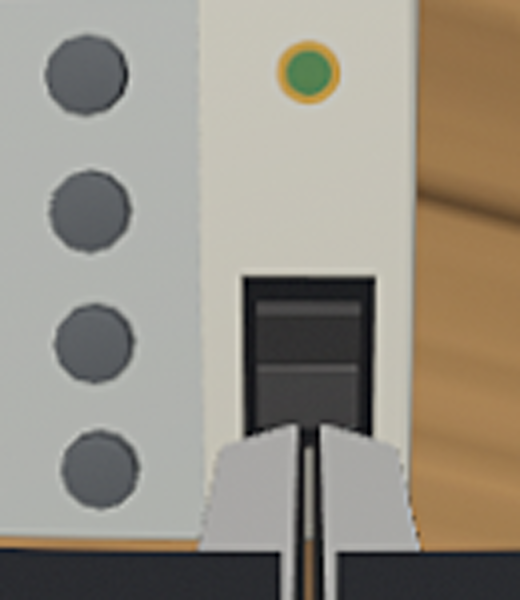

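```bash
python3 -m handwheel '{"delta_pos": [[0,-2,23],[0,0,23],[0,0,20],[0,0,3],[0,0,2],[0,0,2],[0,0,2],[0,0,1]], "rotation": [[0,0,0],[0,0,0],[0,0,0],[0,0,0],[0,0,0],[0,0,0],[0,0,0],[0,0,0]], "claw": [1,1,1,1,1,1,1,1]}'; python3 st.py
```

```text
time: 3.35
tool_pos: [0.5452, -0.0459, 0.064]
ee_rot: [-2.931, -0.002, -1.317]
wrist_force: [0.2, -0.5, -0.3]
width: 0.0005
t 3.35 tcp in panel mm [  -6.9 -147.2    7.1] F panel [-0.03 -0.49 -0.35] width 0.0005
world [ 0.5452 -0.0459  0.064 ] rotvec to go (tool) [-0.0005 -0.0019  0.0004]
```

```bash
python3 -m handwheel '{"delta_pos": [[-0.5,0,1],[0,0,1],[0,0,0.5],[0,0,0],[0,0,0],[0,0,0],[0,0,0],[0,0,0]], "rotation": [[0,0,0],[0,0,0],[0,0,0],[0,0,0],[0,0,0],[0,0,0],[0,0,0],[0,0,0]], "claw": [1,1,1,1,1,1,1,1]}'; python3 st.py
python3 - <<'E'
from bench import robot
import cv2
a=robot.snapshot("wrist")["color"][:,:,::-1]
cv2.imwrite("pics/w2.png",cv2.resize(a[130:280,200:330],None,fx=4,fy=4,interpolation=cv2.INTER_CUBIC))
E
```

```text
time: 4.35
tool_pos: [0.5455, -0.0453, 0.0614]
ee_rot: [-2.931, -0.002, -1.317]
wrist_force: [0.8, 0.3, -0.2]
width: 0.0004
t 4.35 tcp in panel mm [  -7.  -146.7    4.4] F panel [ 0.74  0.09 -0.41] width 0.0004
world [ 0.5455 -0.0453  0.0614] rotvec to go (tool) [-0.0002 -0.0017  0.0004]
```

View pics/w2.png

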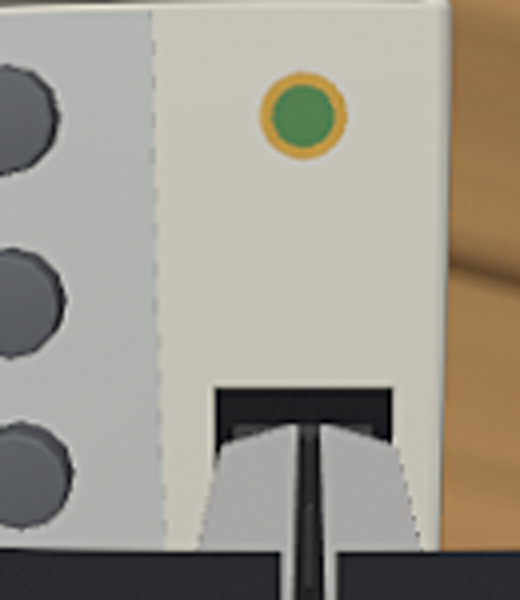

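```bash
python3 -m handwheel '{"delta_pos": [[0,0,0],[0,0,0],[0,0,0],[0,0,0],[0,0,0.5],[0,0,0.5],[0,0,0.5],[0,0,0.5]], "rotation": [[0,0,0],[0,0,0],[0,0,0],[0,0,0],[0,0,0],[0,0,0],[0,0,0],[0,0,0]], "claw": [1,1,1,1,1,1,1,1]}'; python3 st.py
```

```text
time: 5.4
tool_pos: [0.5459, -0.0451, 0.0593]
ee_rot: [-2.932, -0.002, -1.317]
wrist_force: [0.8, 0.1, 0.9]
width: 0.0005
t 5.4 tcp in panel mm [  -7.  -146.7    2.3] F panel [ 0.97 -0.07  0.7 ] width 0.0005
world [ 0.5459 -0.0451  0.0593] rotvec to go (tool) [-0.     -0.0017  0.0004]
```

```bash
python3 -m handwheel '{"delta_pos": [[0,0,0],[0,0,0],[0,0,0],[0,0,0],[0,0,0.5],[0,0,0.5],[0,0,0.5],[0,0,0.5]], "rotation": [[0,0,0],[0,0,0],[0,0,0],[0,0,0],[0,0,0],[0,0,0],[0,0,0],[0,0,0]], "claw": [1,1,1,1,1,1,1,1]}'; python3 st.py
python3 - <<'E'
from bench import robot
import cv2
for n,(a,b,c,d) in {"wrist":(130,280,200,330),"scene":(150,260,190,340)}.items():
    cv2.imwrite(f"pics/{n}3.png",cv2.resize(robot.snapshot(n)["color"][a:b,c:d,::-1],None,fx=4,fy=4,interpolation=cv2.INTER_CUBIC))
E
```

```text
time: 6.4
tool_pos: [0.5463, -0.045, 0.0574]
ee_rot: [-2.932, -0.002, -1.317]
wrist_force: [-1.2, -1.4, -0.1]
width: 0.0004
t 6.4 tcp in panel mm [  -7.  -146.7    0.3] F panel [-1.47 -1.01  0.24] width 0.0004
world [ 0.5463 -0.045   0.0574] rotvec to go (tool) [-0.0001 -0.0017  0.0004]
```

View pics/scene3.png

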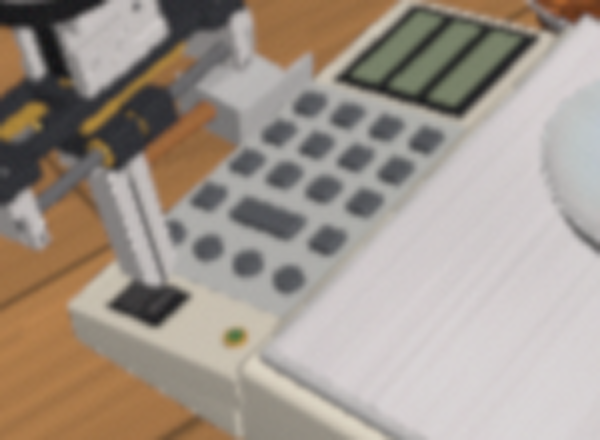

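View pics/wrist3.png

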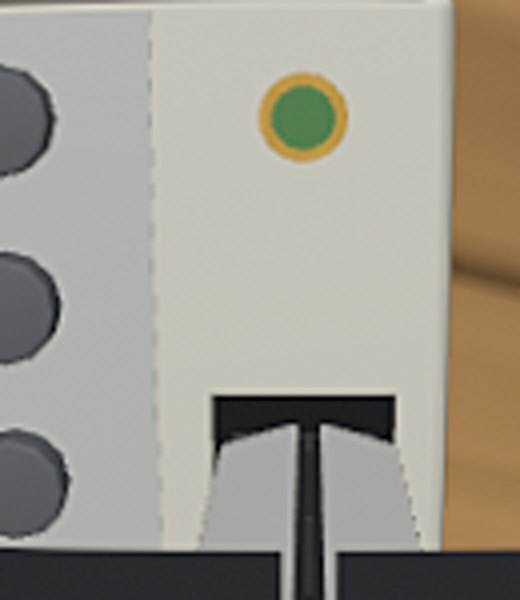

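Run:
```python
from st import *
o=robot.get_obs()
for n in("scene","top"):
    tip=np.array([o["tool_pos"]])
    print(n,"tcp",proj(n,tip), "crop",(proj(n,tip)-[190,150]+.5)*4)
    P=panel(q,np.array([[-20,-146,3.5],[-8,-146,3.5],[-40,-131,1.5],[0,-131,1.5],[0,-161,1.5],[-40,-161,1.5]])/1e3)
    print((proj(n,P)-[190,150]+.5)*4)
    # fingertip corners
    for x in(-15,1):
        for y in(-159,-134): print((x,y),(proj(n,panel(q,np.array([[x,y,.3]])/1e3))-[190,150]+.5)*4)
```

```text
scene tcp [[230.63186188 227.28767675]] crop [[164.52744752 311.15070701]]
[[147.00787985 299.14187369]
 [162.58697422 305.75584745]
 [139.90206847 274.666885  ]
 [191.35584708 295.98943655]
 [156.28315349 329.93231885]
 [104.73391001 307.39845901]]
(-15, -159) [[139.59611676 320.62083055]]
(-15, -134) [[168.84086499 292.70621343]]
(1, -159) [[160.52887389 329.75126925]]
(1, -134) [[189.7363286  301.42423709]]
top tcp [[316.68499023 248.37323954]] crop [[508.73996093 395.49295816]]
[[513.34550576 419.30361132]
 [508.7662543  397.99865137]
 [493.98679899 460.25021066]
 [478.73453598 389.34669312]
 [531.65758758 377.65221301]
 [546.86354596 448.4535806 ]]
(-15, -159) [[533.50522387 404.78545924]]
(-15, -134) [[489.4766407  414.54925474]]
(1, -159) [[527.42776558 376.49109468]]
(1, -134) [[483.38378233 386.22091084]]
```

Run:
```python
from bench import robot
import cv2
a=robot.snapshot("scene")["color"][195:245,200:260,::-1]
b=cv2.imread("pics/scene0.png")[195:245,200:260]
import numpy as np
a=np.clip(np.hstack([a,b]).astype(float)*1.6,0,255).astype('uint8')
cv2.imwrite("pics/s4.png",cv2.resize(a,None,fx=6.5,fy=10,interpolation=cv2.INTER_CUBIC))
```

```text
(no output)
```

View pics/s4.png

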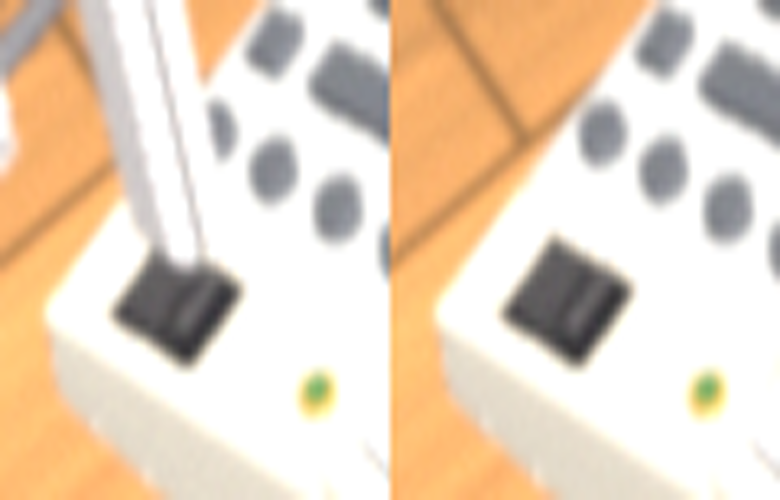

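Run:
```python
from st import *
print(proj("scene",np.array([[0.5279,-0.0492,0.1364]])))
for d in (0,10,20): print(d,proj("scene",panel(q,np.array([[-7,-146.7,.3+d],[-15,-146.7,.3+d],[-7,-134,.3+d],[-7,-159,.3+d],[1,-146.7,.3+d]])/1e3)).round(1).tolist())
```

```text
[[220.51012   199.0865907]]
0 [[230.6, 227.3], [228.0, 226.2], [234.3, 223.8], [227.0, 230.8], [233.3, 228.4]]
10 [[229.5, 224.1], [226.9, 223.0], [233.2, 220.5], [225.8, 227.6], [232.1, 225.2]]
20 [[228.4, 220.8], [225.7, 219.7], [232.1, 217.2], [224.7, 224.3], [231.0, 221.9]]
```

Run:
```python
from bench import robot
import cv2
a=robot.snapshot("top")["color"][:,:,::-1]
cv2.imwrite("pics/t5.png",cv2.resize(a[200:300,240:350],None,fx=5.5,fy=5.5,interpolation=cv2.INTER_CUBIC))
a=robot.snapshot("wrist")["color"][:,:,::-1]
cv2.imwrite("pics/w5.png",cv2.resize(a[200:280,230:330],None,fx=7.5,fy=7.5,interpolation=cv2.INTER_CUBIC))
```

```text
(no output)
```

View pics/t5.png

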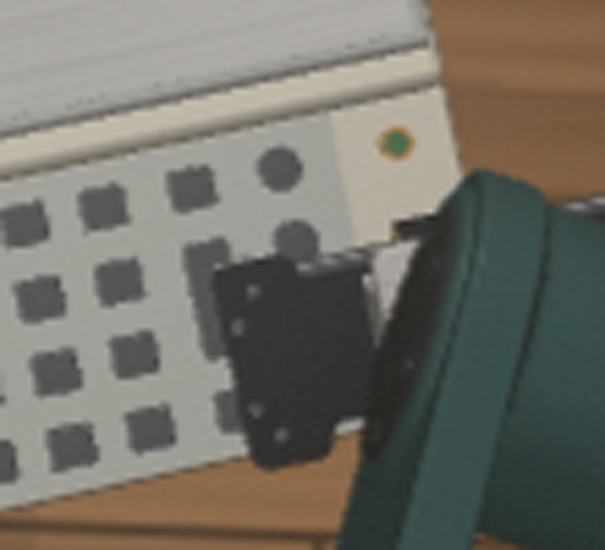

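View pics/w5.png

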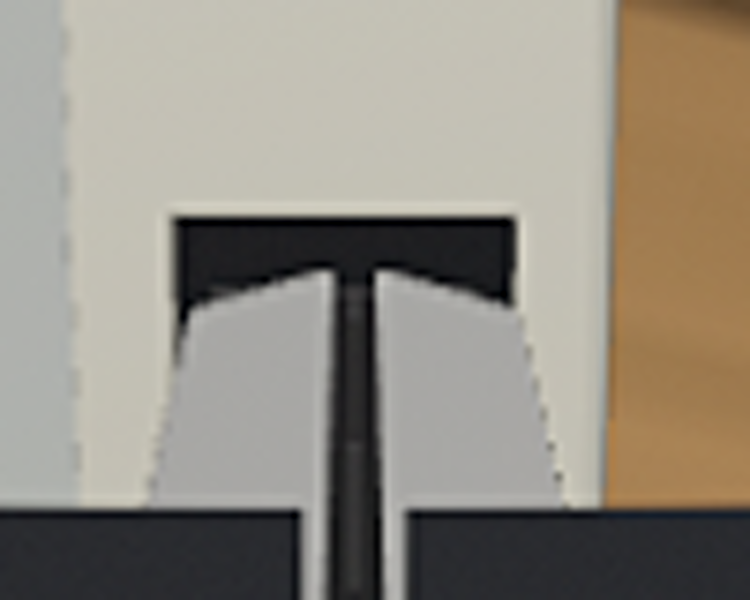

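The fingertips look about 19 mm short of the reported TCP: the scene view shows the tip at (228,221) where I expected (231,227), and there is no contact force. The rocker is still up. I'll keep lowering in small steps and watch the force.

```bash
python3 -m handwheel '{"delta_pos": [[0,0,2],[0,0,2],[0,0,2],[0,0,1],[0,0,1],[0,0,1],[0,0,0],[0,0,0]], "rotation": [[0,0,0],[0,0,0],[0,0,0],[0,0,0],[0,0,0],[0,0,0],[0,0,0],[0,0,0]], "claw": [1,1,1,1,1,1,1,1]}'; python3 st.py
python3 - <<'E'
from bench import robot
import cv2
a=robot.snapshot("scene")["color"][195:245,200:260,::-1]
cv2.imwrite("pics/s6.png",cv2.resize(a,None,fx=10,fy=10,interpolation=cv2.INTER_CUBIC))
E
```

```text
time: 7.65
tool_pos: [0.5482, -0.0446, 0.0487]
ee_rot: [-2.931, -0.002, -1.317]
wrist_force: [0.0, 0.3, 0.2]
width: 0.0001
t 7.65 tcp in panel mm [  -6.9 -146.7   -8.6] F panel [0.1  0.24 0.16] width 0.0001
world [ 0.5482 -0.0446  0.0487] rotvec to go (tool) [-0.0002 -0.0018  0.0004]
```

View pics/s6.png

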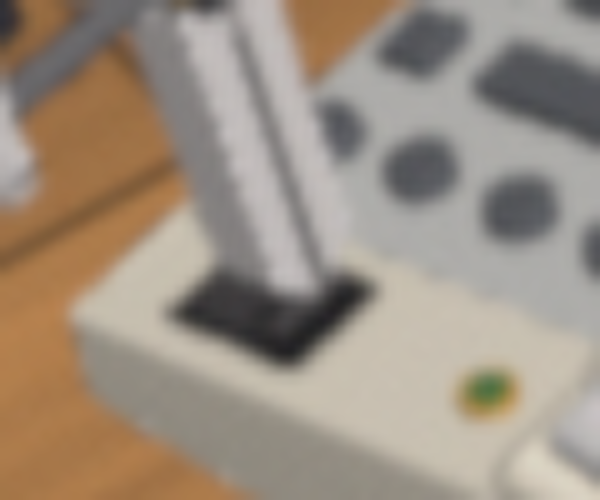

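The reported TCP is 8.6 mm below the panel surface with no force, so the tip offset is real. The tip is just above the rocker.

```bash
python3 -m handwheel '{"delta_pos": [[0,0,1],[0,0,1],[0,0,1],[0,0,1],[0,0,0],[0,0,0],[0,0,0],[0,0,0]], "rotation": [[0,0,0],[0,0,0],[0,0,0],[0,0,0],[0,0,0],[0,0,0],[0,0,0],[0,0,0]], "claw": [1,1,1,1,1,1,1,1]}'; python3 st.py
python3 - <<'E'
from bench import robot
import cv2
a=robot.snapshot("scene")["color"][195:245,200:260,::-1]
cv2.imwrite("pics/s7.png",cv2.resize(a,None,fx=10,fy=10,interpolation=cv2.INTER_CUBIC))
E
```

```text
time: 8.7
tool_pos: [0.549, -0.0444, 0.0448]
ee_rot: [-2.931, -0.002, -1.317]
wrist_force: [0.2, 0.3, -0.0]
width: 0.0004
t 8.7 tcp in panel mm [  -7.  -146.7  -12.6] F panel [ 0.26  0.19 -0.08] width 0.0004
world [ 0.549  -0.0444  0.0448] rotvec to go (tool) [-0.0002 -0.0018  0.0004]
```

View pics/s7.png

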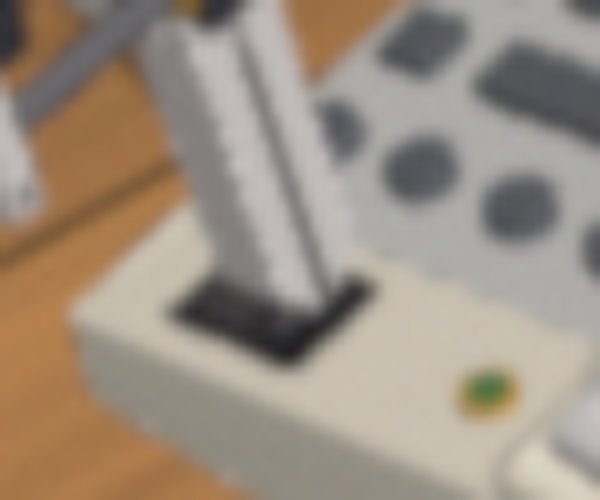

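```bash
python3 -m handwheel '{"delta_pos": [[0,0,1],[0,0,1],[0,0,1],[0,0,0],[0,0,0],[0,0,0],[0,0,0],[0,0,0]], "rotation": [[0,0,0],[0,0,0],[0,0,0],[0,0,0],[0,0,0],[0,0,0],[0,0,0],[0,0,0]], "claw": [1,1,1,1,1,1,1,1]}'; python3 st.py
python3 - <<'E'
from bench import robot
import cv2
a=robot.snapshot("scene")["color"][195:245,200:260,::-1]
cv2.imwrite("pics/s8.png",cv2.resize(a,None,fx=10,fy=10,interpolation=cv2.INTER_CUBIC))
E
```

```text
time: 9.75
tool_pos: [0.5496, -0.0442, 0.0419]
ee_rot: [-2.931, -0.002, -1.317]
wrist_force: [-0.3, -0.1, 2.8]
width: 0.0002
t 9.75 tcp in panel mm [  -6.9 -146.8  -15.5] F panel [ 0.31 -0.02  2.76] width 0.0002
world [ 0.5496 -0.0442  0.0419] rotvec to go (tool) [-0.0004 -0.0018  0.0004]
```

View pics/s8.png

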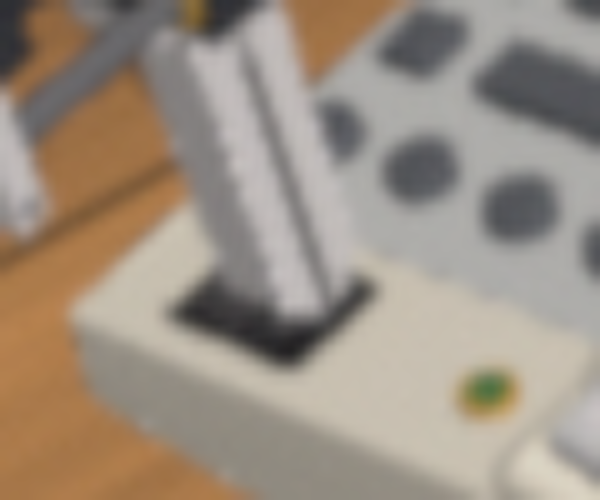

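First contact is at 2.8 N. I'll press on.

```bash
python3 -m handwheel '{"delta_pos": [[0,0,1],[0,0,1],[0,0,1],[0,0,1],[0,0,0],[0,0,0],[0,0,0],[0,0,0]], "rotation": [[0,0,0],[0,0,0],[0,0,0],[0,0,0],[0,0,0],[0,0,0],[0,0,0],[0,0,0]], "claw": [1,1,1,1,1,1,1,1]}'; python3 st.py
```

```text
time: 10.8
tool_pos: [0.5506, -0.0441, 0.0381]
ee_rot: [-2.931, -0.002, -1.317]
wrist_force: [2.5, 1.6, 3.5]
width: 0.0006
t 10.8 tcp in panel mm [  -6.7 -146.9  -19.5] F panel [3.51 0.94 2.82] width 0.0006
world [ 0.5506 -0.0441  0.0381] rotvec to go (tool) [-0.0007 -0.0021  0.0005]
```

```bash
python3 -m handwheel '{"delta_pos": [[0,0,1],[0,0,0.5],[0,0,0.5],[0,0,0],[0,0,0],[0,0,0],[0,0,0],[0,0,0]], "rotation": [[0,0,0],[0,0,0],[0,0,0],[0,0,0],[0,0,0],[0,0,0],[0,0,0],[0,0,0]], "claw": [1,1,1,1,1,1,1,1]}'; python3 st.py
```

```text
time: 11.8
tool_pos: [0.551, -0.0441, 0.0368]
ee_rot: [-2.931, -0.002, -1.317]
wrist_force: [0.8, 0.8, 8.0]
width: 0.0006
t 11.8 tcp in panel mm [  -6.6 -146.9  -20.8] F panel [2.67 0.56 7.65] width 0.0006
world [ 0.551  -0.0441  0.0368] rotvec to go (tool) [-0.0009 -0.0022  0.0006]
```

```bash
python3 -m handwheel '{"delta_pos": [[0,0,1],[0,0,1],[0,0,0],[0,0,0],[0,0,0],[0,0,0],[0,0,0],[0,0,0]], "rotation": [[0,0,0],[0,0,0],[0,0,0],[0,0,0],[0,0,0],[0,0,0],[0,0,0],[0,0,0]], "claw": [1,1,1,1,1,1,1,1]}'; python3 st.py
```

```text
time: 12.8
tool_pos: [0.5511, -0.044, 0.0366]
ee_rot: [-2.931, -0.003, -1.317]
wrist_force: [-6.1, 0.6, 16.8]
width: 0.0006
t 12.8 tcp in panel mm [  -6.5 -146.9  -21. ] F panel [-2.14  2.08 17.61] width 0.0006
world [ 0.5511 -0.044   0.0366] rotvec to go (tool) [-0.0006 -0.0024  0.001 ]
```

Hard stop at 17.6 N. Now I'll lift, move over the tare key and look at the rocker.

```bash
python3 -m handwheel '{"delta_pos": [[0,0,-15],[0,0,-17],[-30,-2,0],[-30,-3,0],[-25,-2,0],[0,0,0],[0,0,0],[0,0,0]], "rotation": [[0,0,0],[0,0,0],[0,0,0],[0,0,0],[0,0,0],[0,0,0],[0,0,0],[0,0,0]], "claw": [1,1,1,1,1,1,1,1]}'; python3 st.py
python3 - <<'E'
from bench import robot
import cv2
a=robot.snapshot("scene")["color"][160:260,190:310,::-1]
cv2.imwrite("pics/s9.png",cv2.resize(a,None,fx=6,fy=6,interpolation=cv2.INTER_CUBIC))
a=robot.snapshot("wrist")["color"][120:280,200:360,::-1]
cv2.imwrite("pics/w9.png",cv2.resize(a,None,fx=3.7,fy=3.7,interpolation=cv2.INTER_CUBIC))
E
```

```text
time: 13.8
tool_pos: [0.53, 0.0377, 0.0665]
ee_rot: [-2.932, -0.002, -1.318]
wrist_force: [0.3, -0.0, 0.6]
width: 0.0003
t 13.8 tcp in panel mm [ -0.2 -62.6   8.2] F panel [ 0.38 -0.09  0.55] width 0.0003
world [0.53   0.0377 0.0665] rotvec to go (tool) [ 0.0003 -0.0022 -0.0006]
```

View pics/s9.png

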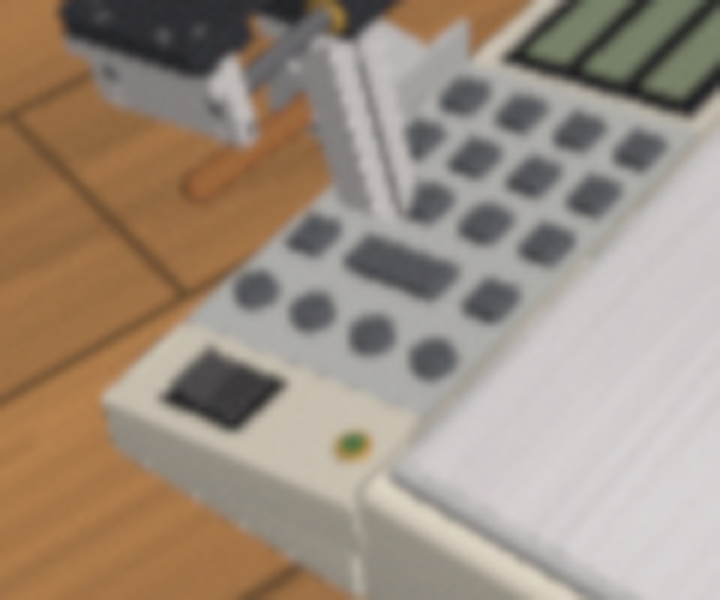

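View pics/w9.png

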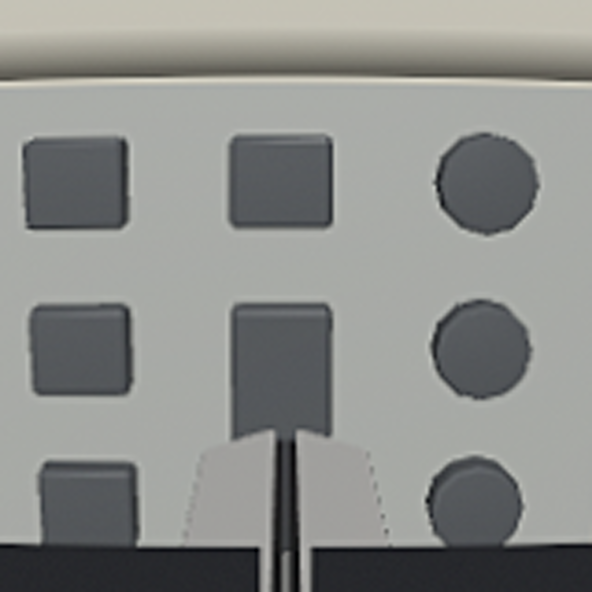

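The rocker now looks on: the pan-side half is flat and the operator's half is lit at (205,370). The fingers are centred on the tare key.

```bash
python3 -m handwheel '{"delta_pos": [[0,0,10],[0,0,10],[0,0,3],[0,0,1],[0,0,1],[0,0,1],[0,0,1],[0,0,1]], "rotation": [[0,0,0],[0,0,0],[0,0,0],[0,0,0],[0,0,0],[0,0,0],[0,0,0],[0,0,0]], "claw": [1,1,1,1,1,1,1,1]}'; python3 st.py
```

```text
time: 14.9
tool_pos: [0.5359, 0.04, 0.0397]
ee_rot: [-2.931, -0.002, -1.317]
wrist_force: [-1.5, -0.7, 2.2]
width: 0.0006
t 14.9 tcp in panel mm [  0.3 -61.8 -19.3] F panel [-1.15 -0.32  2.47] width 0.0006
world [0.5359 0.04   0.0397] rotvec to go (tool) [-0.0008 -0.0019  0.0005]
```

```bash
python3 -m handwheel '{"delta_pos": [[0,0,0.5],[0,0,0.5],[0,0,0.5],[0,0,0.5],[0,0,0],[0,0,0],[0,0,0],[0,0,0]], "rotation": [[0,0,0],[0,0,0],[0,0,0],[0,0,0],[0,0,0],[0,0,0],[0,0,0],[0,0,0]], "claw": [1,1,1,1,1,1,1,1]}'; python3 st.py
```

```text
time: 15.9
tool_pos: [0.5363, 0.0401, 0.0378]
ee_rot: [-2.931, -0.002, -1.317]
wrist_force: [-2.3, 0.0, 5.9]
width: 0.0006
t 15.9 tcp in panel mm [  0.3 -61.8 -21.2] F panel [-0.9   0.59  6.23] width 0.0006
world [0.5363 0.0401 0.0378] rotvec to go (tool) [-0.0008 -0.0019  0.0005]
```

```bash
python3 -m handwheel '{"delta_pos": [[0,0,0.7],[0,0,0.5],[0,0,0],[0,0,0],[0,0,0],[0,0,0],[0,0,0],[0,0,0]], "rotation": [[0,0,0],[0,0,0],[0,0,0],[0,0,0],[0,0,0],[0,0,0],[0,0,0],[0,0,0]], "claw": [1,1,1,1,1,1,1,1]}'; python3 st.py
```

```text
time: 16.9
tool_pos: [0.5364, 0.0401, 0.0377]
ee_rot: [-2.931, -0.002, -1.317]
wrist_force: [-6.1, 0.5, 10.9]
width: 0.0003
t 16.9 tcp in panel mm [  0.4 -61.8 -21.4] F panel [-3.34  2.04 11.81] width 0.0003
world [0.5364 0.0401 0.0377] rotvec to go (tool) [-0.0007 -0.002   0.0007]
```

The tare key is at its stop: 11.8 N with no further travel. I'll release it and move over mem3.

```bash
python3 -m handwheel '{"delta_pos": [[0,0,-12],[0,0,-14],[18,7.5,0],[18,7.5,0],[0,0,0],[0,0,0],[0,0,0],[0,0,0]], "rotation": [[0,0,0],[0,0,0],[0,0,0],[0,0,0],[0,0,0],[0,0,0],[0,0,0],[0,0,0]], "claw": [1,1,1,1,1,1,1,1]}'; python3 st.py
python3 - <<'E'
from bench import robot
import cv2
a=robot.snapshot("scene")["color"][160:260,190:310,::-1]
cv2.imwrite("pics/s10.png",cv2.resize(a,None,fx=6,fy=6,interpolation=cv2.INTER_CUBIC))
a=robot.snapshot("wrist")["color"][120:280,200:360,::-1]
cv2.imwrite("pics/w10.png",cv2.resize(a,None,fx=3.7,fy=3.7,interpolation=cv2.INTER_CUBIC))
E
```

```text
time: 17.9
tool_pos: [0.5259, 0.0008, 0.0584]
ee_rot: [-2.931, -0.002, -1.316]
wrist_force: [0.4, 0.0, -0.1]
width: 0.0003
t 17.9 tcp in panel mm [-14.8 -97.2   3.1] F panel [ 0.4  -0.09 -0.17] width 0.0003
world [0.5259 0.0008 0.0584] rotvec to go (tool) [-0.0002 -0.0014  0.0012]
```

View pics/s10.png

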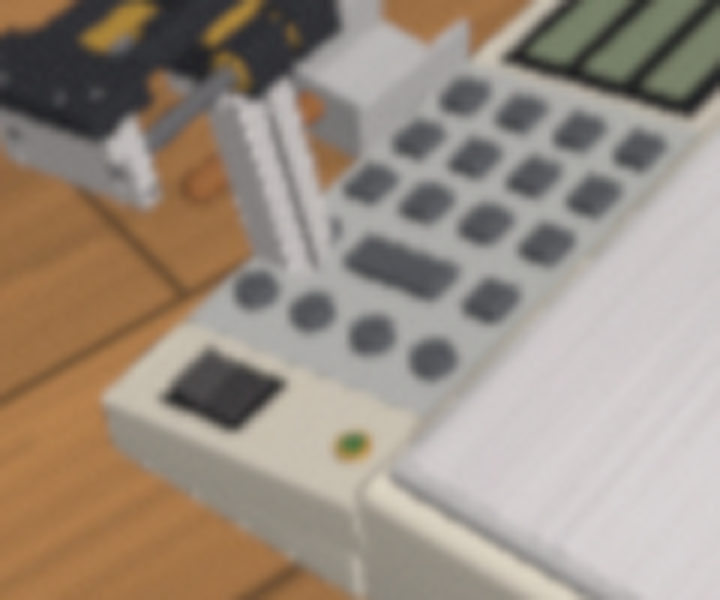

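View pics/w10.png

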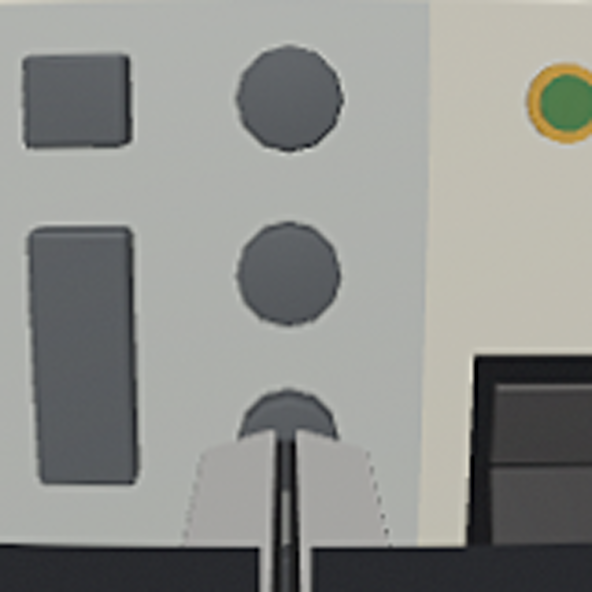

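Aligned over mem3: the third disc is right under the tips, and the tare key is back up. Pressing now.

```bash
python3 -m handwheel '{"delta_pos": [[0.4,0,8],[0,0,8],[0,0,2],[0,0,1],[0,0,1],[0,0,1],[0,0,1],[0,0,1]], "rotation": [[0,0,0],[0,0,0],[0,0,0],[0,0,0],[0,0,0],[0,0,0],[0,0,0],[0,0,0]], "claw": [1,1,1,1,1,1,1,1]}'; python3 st.py
```

```text
time: 19.0
tool_pos: [0.5308, 0.001, 0.0364]
ee_rot: [-2.931, -0.002, -1.317]
wrist_force: [-2.0, -0.7, 2.8]
width: 0.0003
t 19.0 tcp in panel mm [-14.7 -98.2 -19.5] F panel [-1.46 -0.21  3.23] width 0.0003
world [0.5308 0.001  0.0364] rotvec to go (tool) [-0.0007 -0.002   0.0005]
```

```bash
python3 -m handwheel '{"delta_pos": [[0,0,0.7],[0,0,0.5],[0,0,0.5],[0,0,0.5],[0,0,0.3],[0,0,0],[0,0,0],[0,0,0]], "rotation": [[0,0,0],[0,0,0],[0,0,0],[0,0,0],[0,0,0],[0,0,0],[0,0,0],[0,0,0]], "claw": [1,1,1,1,1,1,1,1]}'; python3 st.py
```

```text
time: 20.0
tool_pos: [0.5312, 0.0011, 0.0346]
ee_rot: [-2.931, -0.002, -1.317]
wrist_force: [-5.2, -1.2, 9.6]
width: 0.0006
t 20.0 tcp in panel mm [-14.7 -98.2 -21.3] F panel [-3.22  0.15 10.47] width 0.0006
world [0.5312 0.0011 0.0346] rotvec to go (tool) [-0.0005 -0.002   0.0006]
```

At the stop with 10.5 N. I'll release and retreat upwards and back.

```bash
python3 -m handwheel '{"delta_pos": [[0,0,-12],[0,0,-20],[0,0,-30],[0,0,-35],[0,0,-35],[0,0,-20],[0,0,0],[0,0,0]], "rotation": [[0,0,0],[0,0,0],[0,0,0],[0,0,0],[0,0,0],[0,0,0],[0,0,0],[0,0,0]], "claw": [1,1,1,1,1,1,1,1]}'; python3 st.py
python3 - <<'E'
from bench import robot
import cv2
a=robot.snapshot("scene")["color"][:,:,::-1]
cv2.imwrite("pics/s11f.png",a)
cv2.imwrite("pics/s11.png",cv2.resize(a[195:265,190:290],None,fx=8,fy=8,interpolation=cv2.INTER_CUBIC))
a=robot.snapshot("wrist")["color"][:,:,::-1]
cv2.imwrite("pics/w11.png",a)
E
```

```text
time: 21.0
tool_pos: [0.4998, -0.0064, 0.1807]
ee_rot: [-2.933, -0.001, -1.317]
wrist_force: [-0.7, 0.8, 0.0]
width: 0.0006
t 21.0 tcp in panel mm [-15.8 -97.6 128.3] F panel [-0.47  0.92  0.13] width 0.0006
world [ 0.4998 -0.0064  0.1807] rotvec to go (tool) [ 0.0018 -0.0008  0.0002]
```

View pics/s11f.png

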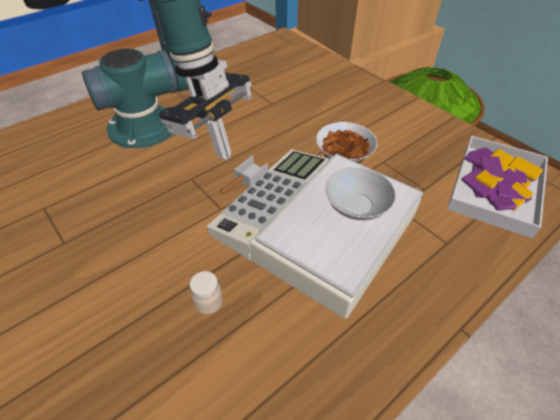

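View pics/s11.png

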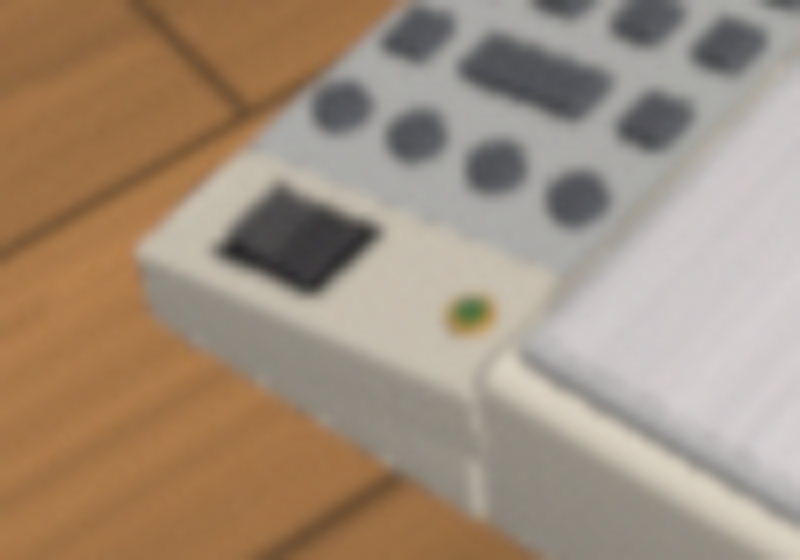

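View pics/w11.png

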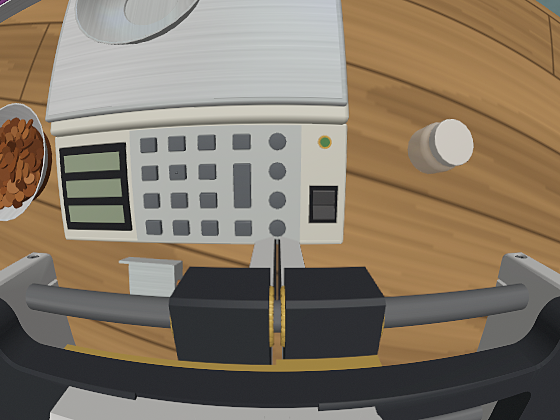

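The rocker has its operator half up, at (265,215) in the crop. The keys are all up, and the jar, scoop and both bowls are where they were at the start. Handing in.

```bash
python3 -c "
from bench import robot
print(abs(robot.get_obs()['qvel']).max()); print(robot.close_job())"
```

```text
0.0025601246894704516
the job is handed in; nothing more can be done
None
```

I switched the scale on, then pressed and released the tare key, then the third memory key, and handed the job in at about 21 s. Nothing reports a verdict.

- **Presses:** each one went to a hard stop, judged by force rising with no further travel: rocker 17.6 N, tare 11.8 N, third memory key 10.5 N.
- **Last pictures:** the rocker lies on, with its pan-side half flat and the operator's half raised. All keys look back up. The pan, both bowls, the jar and the scoop look unmoved by eye. The robot is about 0.1 m clear and still, with no contact force.
- **Position checks:** the top, scene and wrist cameras agreed on the scale's position to about 2 mm.
- **Disagreement:** the real fingertips were about 24 mm short of the reported TCP along the tool axis (about 19 mm by camera). I found this by camera and contact before pressing, and set all the press depths by force.
- **Not confirmed:** I had no direct reading of the key or rocker joints, so full travel is inferred from force and the pictures.

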